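# Load a reagent cassette under the sprung flap of a bench analyser

### The arm

A 7-joint arm with a two-finger parallel gripper is mounted at the origin on the work surface. World frame = base frame: x ahead of the robot, y to its left, z up, the work surface at z = 0. Lengths are in m, angles in rad, forces in N, time in s.
With the tool pointing down it reaches from about 0.4 to 0.9 m from the base axis. Payload 5.5 kg.
Tool frame: the origin (TCP) lies midway between the tips of the shut fingers; the grasp point (between the pads) lies 19 mm behind it (manip.grip_depth is the distance from the TCP to the grasp point, in m); z points along the fingers, y is the line along which they close (so a half turn about z gives the same grasp; the last joint's range is limited). The gripper opens to 92 mm and grips with 3 to 60 N. Pads are 19 mm wide; open, the fingers measure 130 mm over their backs; the gripper's body (75 mm by 190 mm) begins 47 mm behind the grasp point.
Start: joints at [1.409, 0.501, -0.427, 1.55, 0.221, 1.138, -0.21], TCP at [0.268, -0.592, 0.227] pointing down, gripper open.
Joint ranges: [-2.88, 2.88], [-0.31, 2.03], [-1.54, 1.56], [0.2, 2.42], [-1.41, 4.55], [0.19, 2.02], [-2.57, 2.57]. Speed limits (rad/s): [2.57, 2.57, 3.14, 3.14, 3.14, 3.14, 3.14].

### API

Orientations are given as a unit quaternion [x, y, z, w].
In Python, from bench import manip, effector, viewer gives the robot as it stands. Calls block until the motion is done:
- manip.move_pose(position, orientation): joint-space move of the TCP to a pose.
- manip.servo_line(position, ori=None, vel=0.15): straight line of the TCP; ori=None keeps the orientation; vel is the mean speed in m/s.
- manip.movej(angles): joint-space move.
- effector.open_jaws() and effector.close(f_grip=None): open the fingers fully, or close them until they stop; f_grip is the grip in N (None keeps the last).
- manip.sleep(seconds).
- manip.solve_ik(position, orientation): joint angles nearest the present ones, or None.
- viewer.get_image(name): name is "scene" or "top"; returns the picture (420x560x3 uint8, red, green, blue); there is no depth.
- viewer.get_calibration(name): a dict with "vfov" (degrees; the focal length in pixels is half the picture's height over the tangent of half this angle, whatever the lens; pixels are square), "cx", "cy" (the principal point, pixels), "eye" and "attitude" of the camera in the world. Camera axes: x right, y down, z forward; pixel columns grow to the right and rows downward; lengths in m; the calibration is good to about 2 mm. A picture is of the moment at which its call begins. get_calibration takes no time and is no camera call.
A pose or a line that the arm cannot do raises manip.PlanningError and nothing moves.
- manip.hand_in(): hands the job in, once; it reports no verdict.
Readings, each from a call of its own:
- manip.current_clock(): time.
- manip.current_q(): joint angles.
- manip.current_joint_velocities(): joint speeds.
- manip.current_tau(): joint torques, N m.
- manip.current_tool_pos(): TCP position.
- manip.current_tcp_rot(): TCP orientation.
- manip.current_force(): force on the tool from outside, world axes, zero at the start.
- manip.current_wrist_torque(): the same for the moment, N m.
- manip.current_finger_gap(): finger opening in m.
Only numpy, scipy, OpenCV 4.12 (cv2) and the standard library are available. Lean on these libraries where they do the work, as an engineer would, in place of code of your own. Each camera call takes 0.05 s, during which the arm holds its last target. There are 200 camera calls.

### The job

Load the white cassette into the analyser: with one fingertip press down the long steel paddle beside the lane so that the sprung flap lifts, and keep it pressed while the other fingertip pushes the cassette along the lane, under the flap, until it is fully home against the end stop. Then let the flap down onto the cassette and move clear. Do not pick up the cassette, and leave the bottle, the beaker and the jar where they stand.

Things in the scene. Friction and masses are not known exactly. Their poses are not given: they have to be found in the camera images.
- loader: Fixed loading lane of a bench analyser. Origin on the bench (z = 0), mid-lane, under the flap's front edge; +x runs along the lane into the machine, +y is the hinge side, z up. Lane floor: plate 5 mm thick, x -140 to +65 mm. Side rails: inner faces y = +-24 mm, outer +-29, tops z = 19, same length. White housing from x = 75 to 195 mm, y = +-100, 45 mm high, its grey top panel 54 mm.
- lane_stop (a point): Middle of the near face of the end stop across the lane, at loader x = +55, y = 0, z = 15 mm; the block's top is at z = 25 mm. The cassette's front face meets it when home.
- flap_hinge (a point): Point of the flap's hinge line above the flap's front edge: loader x = 0, y = +33, z = 36 mm. The line runs parallel to the loader's x between two posts at x = -146 and +66 mm (each 8 mm thick, y = 26 to 40 mm, top z = 43 mm).
- flap (a joint): Turn of the sprung flap, rad: 0 shut, grows as its free edge lifts, end stop 0.75. Steel plate 3 mm thick, loader x = 0 to 53 mm, reaching 50 mm from the hinge line toward -y; shut, it slopes down 0.56 rad and blocks the lane. The cassette passes above 0.43; let down on it the flap rests at about 0.41. Spring 0.09 N m at 0, 0.15 at 0.6: about 5 N down on the paddle 28 mm from the hinge.
- paddle (a point): Steel press paddle, rigid with the flap. Origin on the hinge line (loader x 0, y 33, z 36 mm), axes as the loader's at joint 0. Flat plate 3 mm thick, loader x = -140 to +53 mm, reaching 42 mm from the hinge line toward +y, sloping down outward by 0.175 rad + joint. Pressed down it lifts the flap. Space under it is free beyond y = 40 mm; a fingertip may slide along it.
- paddle_edge (a point): Middle of the paddle's outer long edge (loader x = -43.5 mm, y = +74, z = 29 mm with the flap shut).
- cassette: White closed plastic cassette, loose, 70 mm (x) by 46 (y) by 22 (z), 0.1 to 0.2 kg. Origin at the centre of its underside, x along the lane. Starts flat on the lane floor (5 mm above the bench) between the rails, in front of the flap. Home: front face on the end stop, origin at loader x = +20 mm; its rear 15 mm then still stands out in front of the flap.
- bottle: Bystander: white capped bottle, 54 mm across, 130 mm tall, origin at centre of underside. Leave it.
- beaker: Bystander: open glass beaker, 68 mm across, 85 mm tall, origin at centre of underside. Leave it.
- jar: Bystander: small jar with a screw cap, 40 mm across, 45 mm tall, origin at centre of underside. Leave it.
Not all that is in view belongs to the job. Leave any blue or green look-alike of the cassette alone.

How it is judged:
On the way, in this order (a step that is already met when the one before it is completed fails the run):
1. a finger presses the paddle and the flap is open, the cassette still in front of it (value of joint flap above 0.44 rad and contact force between the fingers and flap above 0.5 N and x of cassette in the frame of loader below -0.035 m), for 0.1 s.
2. the cassette's front is 25 mm or more under the flap while a finger still holds the paddle down (value of joint flap above 0.42 rad and contact force between the fingers and flap above 0.5 N and x of cassette in the frame of loader above -0.01 m), for 0.05 s.
3. the cassette is home (within 4 mm of the stop) while a finger still holds the paddle down (value of joint flap above 0.42 rad and contact force between the fingers and flap above 0.5 N and x of cassette in the frame of loader above 0.016 m), for 0.05 s.
At the end, for the whole second after the job is handed in: The cassette lies flat in the lane within 4 mm of the end stop, at rest, with the flap let down onto it (joint 0.35 to 0.45) and the paddle released (x of cassette in the frame of loader above 0.016 m and z of cassette in the frame of loader below 0.008 m and angle between the x axis of cassette and the x axis of loader, either way round below 0.12 rad and value of joint flap between 0.35 and 0.45 rad and contact force between flap and the fingers below 0.1 N and linear speed of cassette below 0.02 m/s); the robot touches nothing.
It fails at once if the cassette is lifted more than 10 mm off the lane floor or tipped (z of cassette in the frame of loader above 0.015 m or angle between cassette's own z axis and vertical above 0.3 rad).
It fails at once if the bottle, the beaker or the jar is moved more than 20 mm (distance of any of bottle, beaker, jar from where it was at the start of the episode above 0.02 m).
It also fails if it takes over 40 s, if anything falls off the work surface, if the arm or the gripper's body presses on something with over 40 N, if the wrist force passes 120 N, or if a joint passes its speed limit or range.

## Working session

There is one attempt and no reset: what is moved stays moved. The work goes in short steps, each a Python script; the robot and the scene stay as the last script left them, time stands still between calls to the robot, and variables do not carry over. Pictures are saved under pics/ and viewed, on a budget of 10 in all, crops included, one or two more only if the job needs it, and the job is handed in when it is done.

```bash
ls; mkdir -p pics; python3 - <<'E'
from bench import manip, effector, viewer
import cv2
for n in ("scene","top"):
    im=viewer.get_image(n); cv2.imwrite(f"pics/{n}0.png",im[:,:,::-1]); print(n,viewer.get_calibration(n))
print(manip.current_clock(),manip.current_finger_gap(),manip.current_tcp_rot(),manip.current_force())
E
```

```text
pics
scene {'vfov': 56.09058083261096, 'cx': 281.69126509146435, 'cy': 209.05088192949387, 'eye': array([0.83260778, 0.53881604, 0.49640036]), 'attitude': array([ 0.25553713,  0.8663444 , -0.41363421, -0.11425799])}
top {'vfov': 44.81279289365414, 'cx': 280.7499638621028, 'cy': 214.7843598513516, 'eye': array([0.3508696 , 0.0694713 , 1.16354557]), 'attitude': array([ 0.7046311 , -0.70435055,  0.06179824, -0.05971843])}
0.1 0.091989874103887 [ 9.77520587e-01  2.10838132e-01 -1.58799209e-04 -8.71394340e-04] [-0.76756219  0.96897387  0.48188021]
```

View pics/scene0.png

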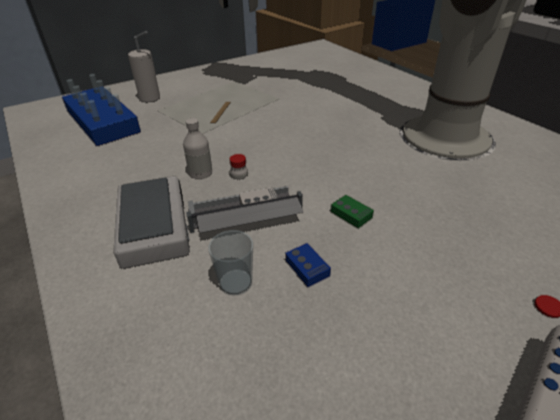

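View pics/top0.png

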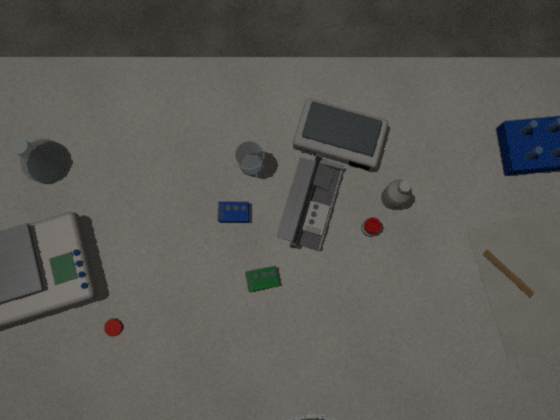

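The scene view shows the loader at about (245,215), the beaker at (232,262), the bottle at (198,155) and the jar at (238,166). In the top view the housing is at (340,133), the paddle is the strip at (298,200), and the cassette is at (314,217). I'll zoom in next.

```bash
python3 - <<'E'
import cv2
im=cv2.imread("pics/top0.png")[90:260,230:420]
cv2.imwrite("pics/crop1.png",cv2.resize(cv2.convertScaleAbs(im,alpha=1.6),None,fx=4,fy=3.5,interpolation=cv2.INTER_CUBIC) if 0 else cv2.resize(cv2.convertScaleAbs(im,alpha=1.5),None,fx=3.5,fy=3.5,interpolation=cv2.INTER_CUBIC))
E
```

```text
(no output)
```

View pics/crop1.png

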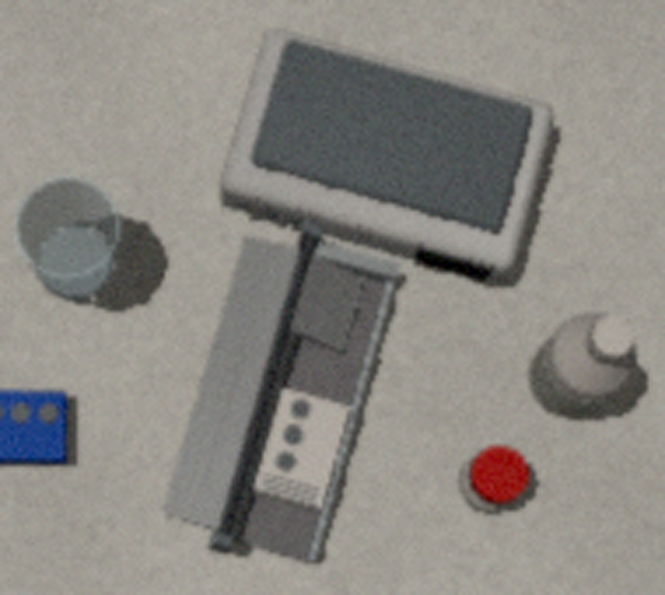

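The crop shows these corners (crop px): paddle outer corners at (167,513) and (245,238), right rail ends at (320,560) and (402,275), and posts at (230,540) and (310,240). The cassette runs from (285,390) to (320,507). The flap is shut ahead of it. I'll add a scene close-up.

```bash
python3 - <<'E'
import cv2
im=cv2.imread("pics/scene0.png")[160:280,110:310]
cv2.imwrite("pics/crop2.png",cv2.resize(cv2.convertScaleAbs(im,alpha=1.5),None,fx=4,fy=4,interpolation=cv2.INTER_CUBIC))
E
```

```text
(no output)
```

View pics/crop2.png

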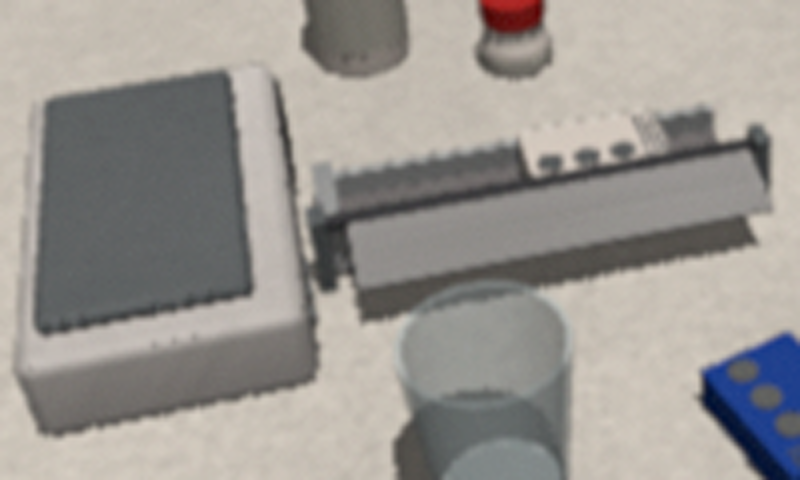

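The scene crop shows the paddle's outer corners at (365,292) and (772,211), and its inner rear corner at (748,150). The beaker stands just outside the front part of the paddle. Next is the loader fit.

```bash
cat > h.py <<'E'
import numpy as np
from scipy.spatial.transform import Rotation as R
from scipy.optimize import least_squares
from bench import viewer
C={n:viewer.get_calibration(n) for n in("scene","top")}
F={n:210/np.tan(np.radians(c["vfov"])/2) for n,c in C.items()}
def proj(n,P):
    c=C[n]; q=R.from_quat(c["attitude"]).inv().apply(np.atleast_2d(P)-c["eye"])
    return q[:,:2]/q[:,2:]*F[n]+[c["cx"],c["cy"]]
def ray(n,uv,z):
    c=C[n]; d=R.from_quat(c["attitude"]).apply([(uv[0]-c["cx"])/F[n],(uv[1]-c["cy"])/F[n],1])
    return c["eye"]+d*(z-c["eye"][2])/d[2]
def L2W(p,P):
    return R.from_euler("z",p[2]).apply(np.atleast_2d(P))+[p[0],p[1],0]
E
python3 - <<'E'
from h import *
T=lambda u,v:(np.array([u,v])+.5)/3.5-.5+[230,90]
S=lambda u,v:(np.array([u,v])+.5)/4-.5+[110,160]
obs=[("top",T(167,513),(-140,74.5,30)),("top",T(245,238),(53,74.5,30)),("top",T(320,560),(-140,-29,19)),("top",T(402,275),(65,-29,19)),
("top",T(228,541),(-146,33,43)),("top",T(311,238),(66,33,43)),
("scene",S(365,292),(53,74,28)),("scene",S(772,211),(-140,74,28)),("scene",S(748,150),(-140,33,37)),("scene",S(712,108),(-140,-29,19))]
def f(p): return np.concatenate([proj(n,L2W(p,np.array(P)/1e3))[0]-uv for n,uv,P in obs])
o=least_squares(f,[.6,-.03,-.2],loss="soft_l1"); p=o.x; print(p); print(f(p).reshape(-1,2).round(2))
np.save("pose.npy",p)
inv=lambda P:R.from_euler("z",-p[2]).apply(P-[p[0],p[1],0])*1e3
for nm,uv in dict(FR=(350,403),RR=(320,507),RL=(258,488),FL=(282,388)).items(): print(nm,inv(ray("top",T(*uv),.027)).round(1))
for nm,uv,z in (("bottlecap",(613,337),.13),("jarcap",(500,473),.045),("beakerrim",(68,228),.085),("beakerbase",(78,262),0.0)): print(nm,inv(ray("top",T(*uv),z)).round(1), ray("top",T(*uv),z).round(3))
E
```

```text
[ 0.61084654 -0.03418074 -0.28339015]
[[-1.23  0.8 ]
 [ 0.04 -0.44]
 [-0.85  0.77]
 [-0.69 -2.38]
 [-1.44 -0.14]
 [ 0.48 -2.4 ]
 [-0.96 -1.93]
 [ 0.72 -2.13]
 [ 0.02 -3.32]
 [-0.26 -3.02]]
FR [-34.7 -21.4  27. ]
RR [-105.8  -20.9   27. ]
RL [-105.1   20.8   27. ]
FL [-37.5  23.7  27. ]
bottlecap [  25.6 -156.7  130. ] [ 0.592 -0.192  0.13 ]
jarcap [ -55.6 -124.    45. ] [ 0.523 -0.138  0.045]
beakerrim [ 11.  180.3  85. ] [0.672 0.136 0.085]
beakerbase [ 13. 179.   0.] [0.673 0.134 0.   ]
```

Residuals reach 3 px, so my eyeballed corners aren't good enough. I'll get the edges from the pixels instead.

```bash
cat > edges.py <<'E'
from h import *
import cv2
from scipy.ndimage import map_coordinates, gaussian_filter
p=np.load("pose.npy")
def prof(n,A,B,g):  # brightness profile along loader segment A->B (mm)
    t=np.linspace(0,1,int(np.linalg.norm(np.subtract(B,A)))+1)[:,None]
    P=(np.array(A)*(1-t)+np.array(B)*t)/1e3
    uv=proj(n,L2W(p,P)); return map_coordinates(g,[uv[:,1],uv[:,0]],order=1)
G={n:cv2.imread(f"pics/{n}0.png",0).astype(float) for n in("top","scene")}
def show(l,n,A,B):
    v=prof(n,A,B,G[n]); print(l,n,A,B); print("  "," ".join(f"{x:.0f}" for x in v[::2]))
if __name__=="__main__":
  for n in("top","scene"):
    show("paddle rear along x",n,(-165,58,33),(-115,58,33))
    show("paddle front along x",n,(25,58,33),(80,58,33))
    for x in(-100,-60): show("across outer edge",n,(x,50,29),(x,100,29))
  for x in(-125,-10,30): show("rail across",'top',(x,-45,19),(x,-10,19))
  show("cass along","top",(-130,-12,27),(-10,-12,27))
  show("housing -y end","top",(130,-130,45),(130,-80,45)); show("housing +y end","top",(130,80,45),(130,130,45))
  show("housing far","top",(170,0,45),(220,0,45)); show("housing near","top",(50,-40,45),(110,-40,45))
E
python3 edges.py
```

```text
paddle rear along x top (-165, 58, 33) (-115, 58, 33)
   107 107 107 109 107 109 107 105 106 107 107 105 98 88 87 89 90 90 87 88 89 90 90 90 90 90
paddle front along x top (25, 58, 33) (80, 58, 33)
   80 80 80 81 82 81 80 78 79 81 78 78 80 83 90 100 105 106 106 103 89 58 42 37 40 45 56 69
across outer edge top (-100, 50, 29) (-100, 100, 29)
   90 91 89 87 90 92 89 88 89 90 87 88 92 96 100 106 108 109 105 105 106 106 106 106 109 103
across outer edge top (-60, 50, 29) (-60, 100, 29)
   88 86 84 85 87 87 84 85 87 88 84 86 92 100 103 103 105 107 106 106 106 106 106 104 105 105
paddle rear along x scene (-165, 58, 33) (-115, 58, 33)
   132 133 133 132 132 131 131 131 131 132 126 93 53 55 83 97 98 96 96 97 98 98 97 97 98 98
paddle front along x scene (25, 58, 33) (80, 58, 33)
   93 93 94 94 94 94 94 95 94 95 94 95 95 96 89 63 44 50 58 47 39 38 43 66 88 71 66 93
across outer edge scene (-100, 50, 29) (-100, 100, 29)
   97 96 97 99 99 99 100 99 99 100 99 98 97 91 80 65 56 53 54 55 55 55 53 55 59 76
across outer edge scene (-60, 50, 29) (-60, 100, 29)
   94 94 94 96 97 98 97 96 96 97 97 96 9
[... 503 characters left out ...]
1 109 112 112 112 112 113 113 111 110 111 110 111 112 113 111 111 112 111 109 102 74 63 59 58 61 57 61 59 57 57 59 60 58 59
housing -y end top (130, -130, 45) (130, -80, 45)
   104 104 106 106 108 107 104 101 102 104 107 105 91 60 43 47 64 84 96 106 107 101 80 49 46 53
housing +y end top (130, 80, 45) (130, 130, 45)
   55 55 66 87 99 102 102 99 95 93 96 103 107 105 107 107 110 110 107 103 104 103 105 105 105 107
housing far top (170, 0, 45) (220, 0, 45)
   55 56 54 51 52 52 53 59 70 85 94 98 102 104 98 102 103 105 104 105 105 105 105 107 106 106
housing near top (50, -40, 45) (110, -40, 45)
   103 102 101 99 99 91 60 32 11 2 5 26 53 76 89 96 100 102 103 104 103 104 94 70 50 47 52 54 54 55 56
```

The profiles show the pose is good along x: the paddle ends come out at about -140 and +53. In y it's about 1 mm low. The cassette's rear face is at x ≈ -106.

The plan is to hold the open gripper (tips 111 mm apart) diagonally. One tip goes behind the cassette at y=-18, just above the rail, and the other goes on the paddle at y=62, 77 mm ahead. Both tips sit at z≈23 mm, and the push is then a straight line along the lane.

```bash
cat >> h.py <<'E'
P=np.array([.6108,-.0342,-.2834]); P[:2]+=.001*np.array([np.sin(.2834),np.cos(.2834)])
YC,YP=-18.,62.; DX=np.sqrt(111**2-(YP-YC)**2)
def tcp(xc,z):  # xc: loader x (mm) of cassette finger centre
    return L2W(P,np.array([xc+DX/2,(YC+YP)/2,z])/1e3)[0]
def ori(s):
    a=np.arctan2(YP-YC,DX)+P[2]; y=s*np.array([np.cos(a),np.sin(a),0]); z=np.array([0,0,-1.])
    return R.from_matrix(np.column_stack([np.cross(y,z),y,z])).as_quat()
E
python3 - <<'E'
from h import *
from bench import manip
print("DX",DX,tcp(-129,23),tcp(-28,23))
for s in(1,-1):
    for a in((-129,250),(-129,23),(-28,23)):
        q=manip.solve_ik(tcp(*a),ori(s)); print(s,a,None if q is None else np.round(q,2))
E
```

```text
DX 76.94803441284255 [0.53031637 0.01319556 0.023     ] [ 0.62728751 -0.01504623  0.023     ]
1 (-129, 250) [ 0.87  0.5  -1.24  1.81  0.51  1.2  -0.  ]
1 (-129, 23) [ 0.6   0.75 -0.88  1.97  0.81  0.82 -0.22]
1 (-28, 23) [ 0.58  0.87 -0.87  1.72  0.81  0.94 -0.1 ]
-1 (-129, 250) [-0.51  0.25  0.51  1.85 -0.14  1.07 -2.56]
-1 (-129, 23) [-0.25  0.56  0.22  2.   -0.21  0.6  -2.51]
-1 (-28, 23) [-0.5   0.79  0.68  1.76 -0.66  0.82 -2.12]
```

```bash
python3 - <<'E'
from h import *
from bench import manip,viewer,effector
import cv2
manip.move_pose(tcp(-129,250),ori(1)); manip.servo_line(tcp(-129,80),vel=.15)
print(manip.current_tool_pos()-tcp(-129,80),manip.current_force(),manip.current_finger_gap(),manip.current_clock())
for z in (45,34,30):
    manip.servo_line(tcp(-129,z),vel=.04); print(z,manip.current_force().round(2),(manip.current_tool_pos()-tcp(-129,z)).round(4))
ims=[]
for n,(r,c) in dict(top=((130,130),(230,230)),scene=((130,130),(150,150))).items():
    im=viewer.get_image(n); cv2.imwrite(f"pics/{n}1.png",im[:,:,::-1])
    ims.append(cv2.resize(im[r[0]:r[0]+150,c[1]:c[1]+100*2,::-1],None,fx=4,fy=4,interpolation=cv2.INTER_CUBIC)[:, :800])
cv2.imwrite("pics/a1.png",cv2.resize(np.vstack(ims),(400*2*3//4,900*2//3)))
print(manip.current_clock())
E
```

```text
[0.00075639 0.00018821 0.00084705] [-0.16871621  0.17911666  0.03925847] 0.09211097795676289 3.7333
45 [ 0.56 -0.26 -0.14] [0.0002 0.0001 0.0002]
34 [-0.3  -0.52  4.67] [ 0.0005 -0.0001  0.0002]
30 [-1.29 -1.08  6.64] [ 0.0007 -0.0001  0.0006]
5.5333
```

View pics/a1.png

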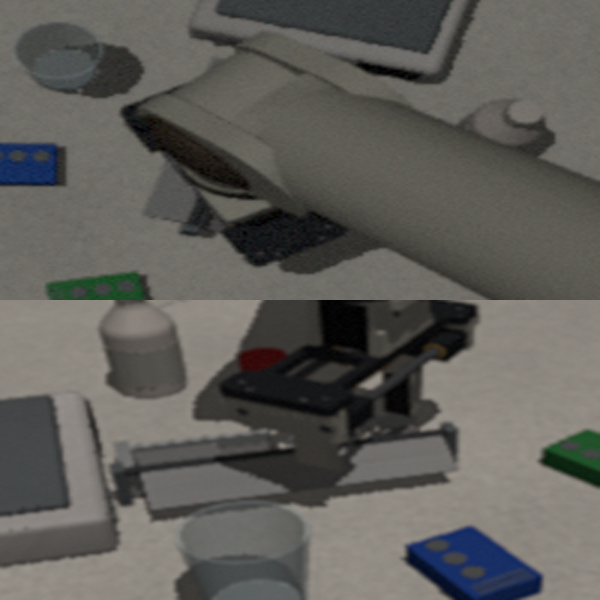

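The top view is hidden by the arm. The scene view shows the near finger on the paddle, which has tilted. Contact at z≈34–35 mm and the force both match the geometry. Now I'll press fully and start the push.

```bash
python3 - <<'E'
from h import *
from bench import manip,viewer
import cv2
manip.servo_line(tcp(-129,23),vel=.03); manip.sleep(.2)
print(manip.current_force().round(2),(manip.current_tool_pos()-tcp(-129,23)).round(4))
im=viewer.get_image("scene"); cv2.imwrite("pics/scene2.png",im[:,:,::-1])
cv2.imwrite("pics/a2.png",cv2.resize(im[140:280,120:320,::-1],None,fx=4,fy=4,interpolation=cv2.INTER_CUBIC))
print(manip.current_clock())
E
```

```text
[ 0.38 -0.67  7.05] [0.0013 0.0009 0.001 ]
6.1667
```

View pics/a2.png

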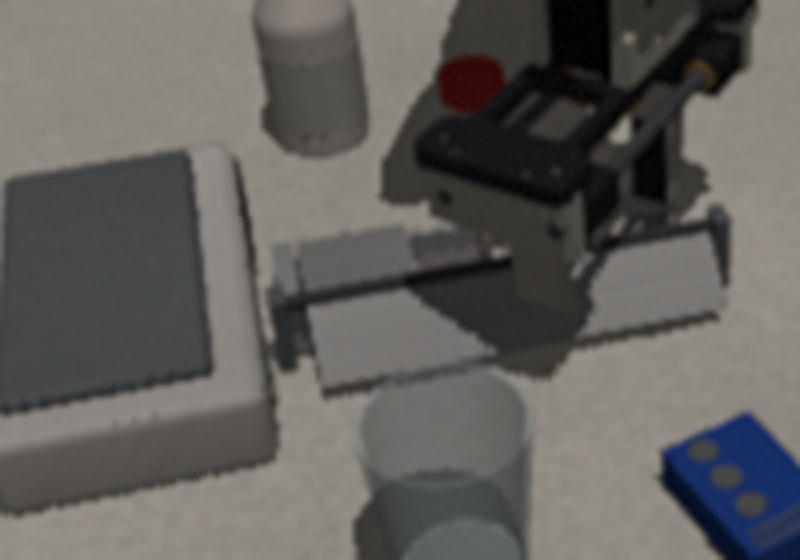

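The flap (about (350,260)) is now raised roughly level. I'll check the angle from the paddle's outer front corner, at crop (325,393).

```bash
python3 - <<'E'
from h import *
print("obs",(np.array([325,393])+.5)/4-.5+[120,140],(np.array([720,316])+.5)/4-.5+[120,140])
for j in (0,.35,.45,.5,.55,.6,.7):
    t=.175+j; d=-1.5
    for x in(53,-140): print(j,proj("scene",L2W(P,np.array([x,33+42*np.cos(t)+d*np.sin(t),36-42*np.sin(t)+d*np.cos(t)])/1e3))[0].round(1),end=" ")
    print()
E
```

```text
obs [200.875 237.875] [299.625 218.625]
0 [200.1 231.4] 0 [303.5 210.9] 
0.35 [200.8 235. ] 0.35 [302.5 214.7] 
0.45 [200.9 235.5] 0.45 [302.  215.3] 
0.5 [200.9 235.7] 0.5 [301.8 215.5] 
0.55 [200.9 235.8] 0.55 [301.5 215.6] 
0.6 [200.9 235.9] 0.6 [301.3 215.8] 
0.7 [200.9 235.8] 0.7 [300.7 215.8]
```

The paddle corner barely shifts with angle near here, but its 5 px move since the shut view puts the joint at 0.5 or more. The contact height predicts about 0.58. I'll push now while watching the force.

```bash
python3 - <<'E'
from h import *
from bench import manip,viewer
import cv2
ux=np.array([np.cos(P[2]),np.sin(P[2]),0])
def go(xc,v):
    manip.servo_line(tcp(xc,23),vel=v); f=manip.current_force()
    print(round(xc,1),"fx",round(f@ux,2),"fz",round(f[2],2)); return f@ux
for xc in list(range(-122,-38,7)):
    f=go(xc,.04)
    if f<-15: break
print((manip.current_tool_pos()-tcp(xc,23)).round(4),manip.current_clock())
im=viewer.get_image("scene"); cv2.imwrite("pics/scene3.png",im[:,:,::-1])
cv2.imwrite("pics/a3.png",cv2.resize(im[140:280,120:320,::-1],None,fx=4,fy=4,interpolation=cv2.INTER_CUBIC))
E
```

```text
-122 fx -1.48 fz 5.27
-115 fx -2.68 fz 4.25
-108 fx -4.16 fz 6.04
-101 fx -4.08 fz 5.81
-94 fx -4.18 fz 5.77
-87 fx -4.09 fz 5.4
-80 fx -4.17 fz 5.54
-73 fx -5.1 fz 4.72
-66 fx -3.71 fz 5.38
-59 fx -4.73 fz 4.27
-52 fx -3.84 fz 5.07
-45 fx -3.27 fz 5.08
[-0.0009  0.002   0.0001] 10.0667
```

View pics/a3.png

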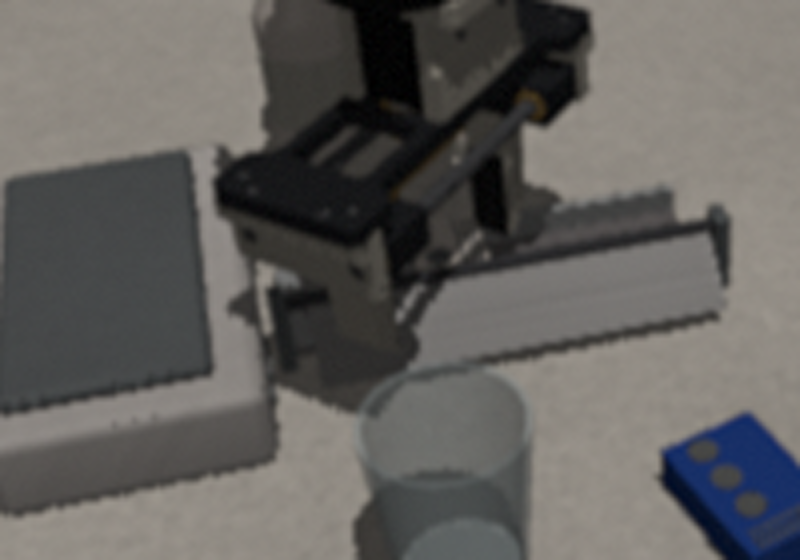

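The cassette has left the rear of the lane, the paddle is still down, and the push force is steady at about -4 N, so nothing has caught on the flap. I'll go 1.5 mm lower for margin near the paddle's front end, then feel for the stop in small steps.

```bash
python3 - <<'E'
from h import *
from bench import manip,viewer
import cv2
ux=np.array([np.cos(P[2]),np.sin(P[2]),0]); uy=np.array([-ux[1],ux[0],0])
manip.servo_line(tcp(-45,21.5),vel=.03)
for xc in np.arange(-41,-13,1.5):
    manip.servo_line(tcp(xc,21.5),vel=.03); manip.sleep(.05); f=manip.current_force()
    e=(manip.current_tool_pos()-tcp(xc,21.5))*1e3
    print(xc,"fx %.1f fy %.1f fz %.1f  ex %.1f ey %.1f"%(f@ux,f@uy,f[2],e@ux,e@uy))
    if f@ux<-12: break
print(manip.current_clock())
im=viewer.get_image("scene"); cv2.imwrite("pics/scene4.png",im[:,:,::-1])
cv2.imwrite("pics/a4.png",cv2.resize(im[140:280,120:320,::-1],None,fx=4,fy=4,interpolation=cv2.INTER_CUBIC))
E
```

```text
-41.0 fx -3.9 fy 3.3 fz 5.8  ex -1.7 ey 1.7
-39.5 fx -5.3 fy 3.5 fz 5.3  ex -2.2 ey 1.6
-38.0 fx -6.3 fy 3.5 fz 6.6  ex -2.4 ey 1.7
-36.5 fx -5.9 fy 2.6 fz 5.3  ex -2.4 ey 1.7
-35.0 fx -5.3 fy 3.2 fz 4.6  ex -2.4 ey 1.7
-33.5 fx -6.3 fy 3.7 fz 5.0  ex -2.4 ey 1.8
-32.0 fx -5.6 fy 3.9 fz 5.1  ex -2.5 ey 1.8
-30.5 fx -6.1 fy 3.8 fz 4.7  ex -2.4 ey 1.8
-29.0 fx -5.3 fy 3.5 fz 4.7  ex -2.5 ey 1.8
-27.5 fx -6.1 fy 3.4 fz 5.8  ex -2.4 ey 1.8
-26.0 fx -6.4 fy 1.9 fz 5.5  ex -2.5 ey 1.8
-24.5 fx -5.1 fy 3.0 fz 5.4  ex -2.4 ey 1.8
-23.0 fx -7.9 fy 4.1 fz 7.5  ex -3.2 ey 1.8
-21.5 fx -10.5 fy 2.6 fz 8.7  ex -4.5 ey 1.8
-20.0 fx -13.0 fy 1.9 fz 10.8  ex -5.8 ey 1.8
14.9
```

View pics/a4.png

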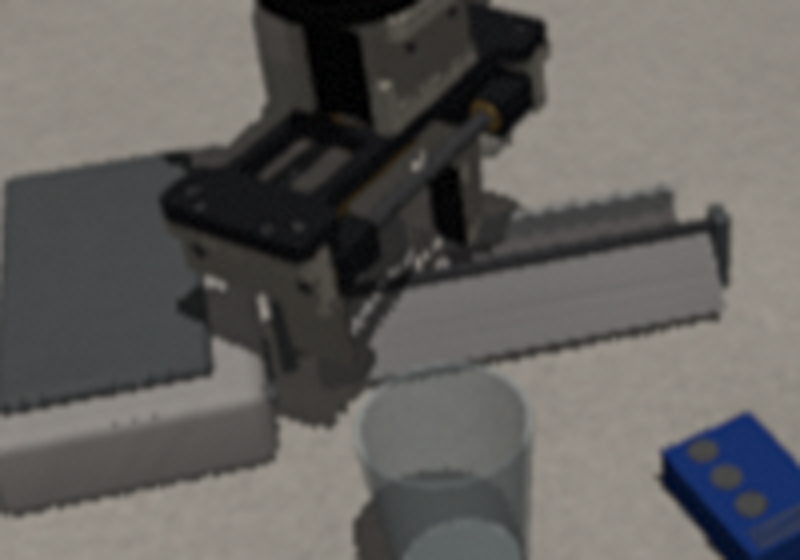

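The force ramps up with the finger stalled at x≈-26, which matches the expected home position, so the cassette is on the stop. Now I'll back off along the lane with the paddle still held, lift, and check.

```bash
python3 - <<'E'
from h import *
from bench import manip,viewer
import cv2
manip.servo_line(tcp(-42,21.5),vel=.05); print(manip.current_force().round(2))
manip.servo_line(tcp(-42,45),vel=.04); manip.servo_line(tcp(-42,200),vel=.15)
q=manip.current_q(); 
manip.move_pose(np.array([.30,-.35,.32]),manip.current_tcp_rot()); manip.sleep(.3)
print(manip.current_force().round(2),manip.current_clock())
a=viewer.get_image("top");b=viewer.get_image("scene")
for n,i in(("top",a),("scene",b)): cv2.imwrite(f"pics/{n}5.png",i[:,:,::-1])
A=cv2.resize(a[100:250,230:420,::-1],None,fx=3.15,fy=2*.0+3.15,interpolation=cv2.INTER_CUBIC)[:, :598]
B=cv2.resize(b[180:275,120:310,::-1],None,fx=3.15,fy=3.15,interpolation=cv2.INTER_CUBIC)[:, :598]
cv2.imwrite("pics/a5.png",cv2.convertScaleAbs(cv2.resize(np.vstack([A,B]),(460,594)),alpha=1.5))
E
```

```text
[3.58 3.07 4.64]
[ 0.35 -0.43  0.3 ] 19.5
```

View pics/a5.png

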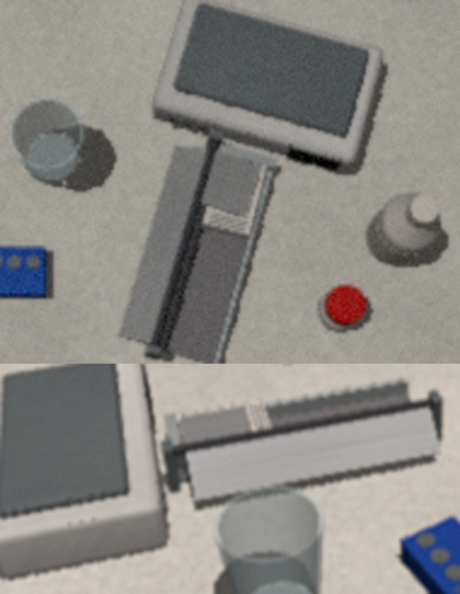

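The white end of the cassette shows in front of the flap (crop (228,220)). The flap rests on it and the bystanders are where they were. I'll measure the rear edge, compare bystander pixels, and hand in if it's good.

```bash
python3 - <<'E'
from h import *
import cv2
from scipy.ndimage import map_coordinates
g={i:cv2.imread(f"pics/top{i}.png",0).astype(float) for i in(0,5)}
for y in(-15,0,8):
    x=np.arange(-40,10,1.); uv=proj("top",L2W(P,np.c_[x,0*x+y,0*x+27]/1e3)); v=map_coordinates(g[5],[uv[:,1],uv[:,0]],order=1)
    print(y,dict(zip(x[10:34:2].astype(int).tolist(),v[10:34:2].round().astype(int).tolist())))
d=cv2.absdiff(*[cv2.GaussianBlur(cv2.imread(f"pics/top{i}.png"),(3,3),0) for i in(0,5)]).max(2)
for n,(x0,y0,x1,y1) in dict(bottle=(378,175,415,212),jar=(358,215,386,240),beaker=(232,138,270,180)).items(): print(n,d[y0:y1,x0:x1].max())
E
```

```text
-15 {-30: 61, -28: 61, -26: 60, -24: 59, -22: 59, -20: 58, -18: 52, -16: 65, -14: 84, -12: 89, -10: 88, -8: 94}
0 {-30: 59, -28: 58, -26: 57, -24: 59, -22: 62, -20: 54, -18: 54, -16: 64, -14: 80, -12: 94, -10: 93, -8: 88}
8 {-30: 59, -28: 58, -26: 61, -24: 63, -22: 60, -20: 60, -18: 57, -16: 67, -14: 83, -12: 91, -10: 90, -8: 87}
bottle 5
jar 9
beaker 5
```

The rear edge is at x≈-15.5 mm (-15 is home), square across the lane. The bystanders haven't moved.

```bash
python3 -c "
from bench import manip
manip.hand_in(); print(manip.current_clock())"
```

```text
the job is handed in; nothing more can be done
the job is handed in; nothing more can be done
```

The cassette is loaded and the job is handed in; the clock read about 19.5 s of the 40 s at the last check, and `hand_in` gives no verdict. I held the open gripper diagonally across the loader, pressed the paddle with one fingertip and pushed the cassette with the other. After the cassette stalled on the stop I backed off with the paddle still held, then lifted clear.

**Last checks:**
- **Cassette home:** its rear edge measured x ≈ -15.5 mm at three places across the lane (home is -15), so it is square and about 0.5 mm from home. The push force also ramped from about -6 N to -13 N at the expected stop position.
- **Flap down:** the last picture shows it resting on the cassette, with the paddle free.
- **Robot clear:** the force reading was about zero.
- **Bystanders:** the bottle, beaker and jar show no change from the first picture.

**Less certain:**
- **Flap angle:** I never measured it directly. While pressed I inferred about 0.5–0.6 rad from contact height and how far the paddle corner moved. The final angle was judged only by eye.
- **Camera offset:** the scene camera disagreed with the top camera by about 1–3 px. For x positions along the lane I relied on the top view and contact forces, and shifted the loader about 1 mm in y where both views agreed.

I viewed 9 pictures.

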